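# Zero the cooker's whistle counter

### The job

The dal is done, so put the cooker's whistle counter on the plank back to zero: flick the teeth of its wheel onward with a fingertip, counter-clockwise as seen from above, click after click, until the tooth that carries the upright post rests in its click right at the fixed pointer, and never let it click past the pointer. Use only the outside of the fingers; do not lift, knock over or push along the jars, the spoon, the lighter or the half-open drawer, and leave the wheel free at the end.

Things in the scene. Friction and masses are not known exactly. Their poses are not given: they have to be found in the camera images.
- counter: Whistle counter screwed to the plank: dark steel foot 100 x 90 x 8 mm (x by y by z), round column 54 mm in diameter up to 50 mm, bare aluminium wheel on top. Origin: centre of the foot's underside, on the plank's top, on the wheel's vertical axis. z up; +x runs from the axis to the fixed pointer, roughly away from the robot. Beside the column it is free below the teeth down to the foot.
- wheel_centre (a point): On the wheel's axis, at mid height of its teeth, 59 mm above the plank's top. Wheel: disc 60 mm in diameter with six radial teeth 60 degrees apart, each 8 mm wide with a rounded tip 46 mm from the axis; disc and teeth span 52 to 66 mm above the plank. At rest in a click the teeth stand at 0, 60, 120, 180, 240 and 300 degrees from the counter's +x.
- wheel (a joint): Wheel angle, rad, growing counter-clockwise from above; 0 = post at pointer. Sprung clicks every 1.047 (60 deg); starts at -2.09, -3.14 or -4.19 (2, 3 or 4 clicks short). Pushing a tooth takes 3 to 4 N; past half a click it snaps on into the next click by itself and stops there, before that it springs back. A finger left between the teeth can keep it from settling until drawn out.
- post (a point): Centre of the top of the upright post, 10 mm in diameter, that stands on one tooth of the wheel and marks it: 31 mm from the wheel's axis, 92 mm above the plank's top.
- pointer (a point): Tip of the fixed cone-shaped pointer (16 mm across at its thick end) that points at the wheel's axis from 50 mm away, 66 mm above the plank's top. Its stand is 62 to 70 mm from the axis, 14 mm wide, up to 74 mm high.
- plank: Fixed teak plank 170 x 940 x 22 mm (x by y by z) whose top is 150 mm above the work surface; origin on the work surface under its middle.
- green_jar: Green glass jar with a steel cap, 72 mm in diameter, 105 mm tall, standing loose on the plank; origin at the centre of its underside.
- pickle_jar: White ceramic pickle jar with knobbed lid on, 76 mm in diameter, 100 mm tall, standing loose on the plank; origin at the centre of its underside.
- spoon: Steel serving spoon 200 mm long lying loose along the plank near its left (+y) end; its length is its own x.
- lighter: Plastic gas lighter with push trigger, 190 mm long, 20 mm thick, lying loose along the plank near its right (-y) end; its length is its own x.
- store_drawer0_handle (a point): Knob of the half-open drawer in the box beneath the right (-y) part of the plank; the drawer stands out towards the robot, all below 130 mm over the work surface.
Things that resemble listed ones, but are neither listed nor needed, are in the scene too. Leave any green or orange look-alike of the lighter alone.

How it is judged:
At the end, for the whole second after the job is handed in: The wheel rests in its zero click with the post at the pointer (joint within 0.17 rad of 0, still), the two jars, the spoon and the lighter stand or lie where they were (within 20 mm, not tipped over), and the drawer is where it was (within 20 mm) (value of joint wheel between -0.17 and 0.17 rad and velocity of joint wheel between -0.05 and 0.05 rad/s and distance of each of green_jar, pickle_jar, spoon, lighter, store_drawer0_handle from where it was at the start of the episode below 0.02 m and angle between each of green_jar, pickle_jar, spoon, lighter's own z axis and vertical below 0.3 rad); the robot touches nothing.
It fails at once if the wheel clicks past the pointer (value of joint wheel above 0.6 rad).
It fails at once if the wheel is turned the long way round, clockwise (value of joint wheel below -4.9742 rad).
It fails at once if a jar, the spoon or the lighter is lifted, carried or pushed away (distance of any of green_jar, pickle_jar, spoon, lighter from where it was at the start of the episode above 0.025 m or height (world z) of any of green_jar, pickle_jar, spoon, lighter above 0.165 m).
It fails at once if the drawer is moved (distance of store_drawer0_handle from where it was at the start of the episode above 0.025 m).
It also fails if it takes over 51 s, if anything falls off the work surface, if the arm or the gripper's body presses on something with over 40 N, if the wrist force passes 120 N, or if a joint passes its speed limit or range.

### The arm

A 6-joint arm with a two-finger parallel gripper is mounted at the origin on the work surface. World frame = base frame: x ahead of the robot, y to its left, z up, the work surface at z = 0. Lengths are in m, angles in rad, forces in N, time in s.
With the tool pointing down it reaches from about 0.425 to 1.125 m from the base axis. Payload 14.9 kg.
Tool frame: the origin (TCP) lies on the centre line of the jaws, within the pads' length; the fingertips stand 19 mm ahead of it and the grasp point (between the pads) is the TCP; z points along the fingers, y is the line along which they close (so a half turn about z gives the same grasp; the last joint's range is limited). The gripper opens to 91 mm and grips with 3 to 60 N. Pads are 32 mm wide; open, the fingers measure 118 mm over their backs; the gripper's body (76 mm by 178 mm) begins 60 mm behind the grasp point.
Start: joints at [-1.137, 0.379, 1.734, -0, 1.028, -0.033], TCP at [0.315, -0.625, 0.233] pointing down, gripper open.
Joint ranges: [-2.77, 2.77], [-0.74, 2.19], [0, 2.66], [-1.06, 4.2], [0.31, 2.87], [-3.08, 3.08]. Speed limits (rad/s): [1.89, 1.89, 2.39, 3.14, 3.14, 3.14].

### API

Orientations are given as a unit quaternion [w, x, y, z].
In Python, from plant import ctrl, optics, job_done, models gives the robot as it stands.
- The arm moves only by the tool apply_moves, never from a script. Its argument "rows" is a list that holds one entry, the list of rows, each a list of 6 numbers: the shift along the world's x, y, z as a fraction of full scale, then the turn, a rotation vector about the world's x, y, z as a fraction of full scale. A call has 1 to 12 rows; each row shifts and turns the commanded pose from where the row before left it; what a row does not reach is not made up. Full scale, the value 1, is 0.2 m for a shift and 180 degrees for a turn. A row lasts 1/12 s, in which the tool goes at most 41.7 mm and 7.16 degrees, less where a joint would pass 70% of its speed; a pose out of reach is approached as far as the arm can. A call with a number of a shift or a turn outside -1 to 1 is refused whole. A call with a gripper value outside its range is refused whole. "claw" is the opening, from 0 (shut) to 1 (fully open), set as the call begins (left out, the last holds). The fingers move at their own pace and stop on an object; "grip_force" is the grip in N (left out, the last holds). Time passes only in rows, so rows that do not move let the fingers close. It gives the time, the measured TCP pose, the force, the opening and the grip force at its end, in the units of the state.
- ctrl.read_state(): the state, without advancing time (a new reading comes with each control period).
- optics.get_image(name): name is "scene" or "top" or "wrist"; returns a dict with "img" (384x512x3 uint8, red, green, blue), "z_map" (384x512 float32, m along the optical axis (not along the pixel's ray), 0 where there is no reading), "intrinsics" (3x3 intrinsics, pixels), "k1" (the pictures are not rectified: a ray, as slopes to the right and down, at radius r is drawn at 1 + k1 r^2 times it, then the intrinsics apply), "R" (3x3) and "t" (3): a world point X has camera coordinates R X + t. Camera axes: x right, y down, z forward; pixel columns grow to the right and rows downward; lengths in m; the calibration is good to about 2 mm. A picture is of the moment at which its call begins.
- job_done(): hands the job in; it is judged then, once.
Trained networks look in the newest picture that a camera, given by its name, has taken for a name from the list of things; names that differ only in an ending like _2 or _b are one class to them, and where a whole thing is asked for, a point or a joint stands for the part that bears it (a point fixed in the world has none). Each returns a list of dicts, best first, with "confidence" (0 to 1); they miss things now and then, are a little off and sometimes report something else, mostly with a low value. They report only what shows in the picture. A call takes as long as a camera call. They do not tell look-alikes from the thing itself.
- models.recognise(camera, query): "location" ([column, row] in pixels, amid what is visible of it).
- models.pinpoint(camera, query): "location" ([column, row] in pixels: a listed point, or the origin of a listed thing).
The state is a dict: "clock": time; "joint_positions": joint angles; "joint_vel": joint speeds; "joint_torque": joint torques, N m; "tcp_pos": TCP position; "eef_rot": TCP orientation; "contact_force": force on the tool from outside, world axes, zero at the start; "torque": the same for the moment, N m; "opening": opening from 0.0 (shut) to 1.0 (fully open); "grip_force": force on a finger pad.
Only numpy, scipy, OpenCV 4.12 (cv2) and the standard library are available. Lean on these libraries where they do the work, as an engineer would, in place of code of your own. Each camera call takes 0.05 s, during which the arm holds its last target. There are 200 camera calls.

## Working session

There is one attempt and no reset: what is moved stays moved. The work goes in short steps, Python scripts to look and compute and a tool call to move; the robot and the scene stay as the last step left them, time stands still between calls to the robot, and variables do not carry over. Pictures are saved under pics/ and viewed, at most 10 in all, crops included, and the job is handed in when it is done.

Besides the shell and the picture viewer there is one more tool, called after "Emit:" in YAML: its name, and indented under it one key for each argument. apply_moves: Moves the arm, as the interface text tells. Shift numbers are shares of 0.2 m and turn numbers shares of 180 degrees, none past 1 either way. Its arguments: {"type":"object","properties":{"rows":{"type":"array"},"claw":{"type":"number"},"grip_force":{"type":"number"}},"required":["rows"]}

```bash
mkdir -p pics; cat > h.py <<'E'
import numpy as np, cv2
from plant import ctrl, optics, job_done, models
def und(im,px):
    K=np.array(im["intrinsics"]);k=im["k1"]
    d=np.array([(px[0]-K[0,2])/K[0,0],(px[1]-K[1,2])/K[1,1]]);u=d.copy()
    for _ in range(20): u=d/(1+k*(u@u))
    return u
def ray(im,px):
    u=und(im,px);R=np.array(im["R"]);t=np.array(im["t"])
    return -R.T@t, R.T@np.array([u[0],u[1],1.])
def at_z(im,px,z):
    o,d=ray(im,px);return o+d*(z-o[2])/d[2]
def depth_pt(im,px):
    o,d=ray(im,px);return o+d*im["z_map"][int(round(px[1])),int(round(px[0]))]
def proj(im,X):
    c=np.array(im["R"])@X+np.array(im["t"]);u=c[:2]/c[2];u=u*(1+im["k1"]*(u@u));K=np.array(im["intrinsics"])
    return K[0,0]*u[0]+K[0,2],K[1,1]*u[1]+K[1,2]
def save(im,n): cv2.imwrite("pics/"+n,cv2.cvtColor(im["img"],cv2.COLOR_RGB2BGR))
E
python3 - <<'E'
from h import *
zs=dict(wheel_centre=.209,post=.242,pointer=.216,counter=.15,green_jar=.15,pickle_jar=.15,spoon=.155,lighter=.16,store_drawer0_handle=.1)
for c in("top","scene"):
    im=optics.get_image(c);save(im,c+"1.png")
    for n,z in zs.items():
        for r in models.pinpoint(c,n)[:2]:
            print(c,n,np.round(r["location"],1),round(r["confidence"],2),at_z(im,r["location"],z).round(4))
print(ctrl.read_state())
E
```

```text
top wheel_centre [236.9 192.4] 0.83 [0.5605 0.0166 0.209 ]
top wheel_centre [333.7 200.4] 0.69 [ 0.535  -0.2955  0.209 ]
top post [241.4 197.4] 0.74 [0.5423 0.0011 0.242 ]
top pointer [238.3 176.1] 0.92 [0.6125 0.0121 0.216 ]
top counter [234.4 191.3] 0.7 [0.5688 0.0274 0.15  ]
top pickle_jar [178.1 186.5] 0.66 [0.5847 0.2169 0.15  ]
top spoon [127.2 197.3] 0.67 [0.5476 0.3892 0.155 ]
top lighter [334.3 200.8] 0.9 [ 0.5367 -0.3056  0.16  ]
top lighter [326.7 141.8] 0.7 [ 0.7356 -0.2827  0.16  ]
top store_drawer0_handle [292.3 253. ] 0.58 [ 0.361  -0.1694  0.1   ]
scene wheel_centre [275.6 173.5] 0.67 [0.5406 0.005  0.209 ]
scene post [273.4 163.1] 0.78 [ 0.5446 -0.0016  0.242 ]
scene post [306.9 235.9] 0.16 [0.6322 0.2699 0.242 ]
scene pointer [254. 185.] 0.97 [0.6225 0.0246 0.216 ]
scene counter [272.5 194.8] 0.78 [0.5586 0.0194 0.15  ]
scene green_jar [240.  166.9] 0.98 [ 0.5711 -0.1425  0.15  ]
scene green_jar [275.4 234. ] 0.63 [0.6369 0.153  0.15  ]
scene pickle_jar [306.6 237.8] 0.76 [0.577 0.205 0.15 ]
scene spoon [365.2 275.1] 0.57 [0.5365 0.374  0.155 ]
scene lighter [224.7 
[... 201 characters left out ...]
: array([-1.13730102e+00,  3.78905951e-01,  1.73417039e+00,  1.57622947e-05,
        1.02849342e+00, -3.32808756e-02]), 'joint_vel': array([-7.50640505e-04, -7.22364467e-04, -9.57940389e-05, -1.62988201e-03,
        2.33374614e-04,  3.11500403e-04]), 'joint_torque': array([ 9.85641964e-04, -7.63694715e+01, -4.34756756e+01,  6.50578947e-02,
        3.88853636e-02,  6.50729774e-06]), 'tcp_pos': array([ 0.31503004, -0.6251405 ,  0.23294228]), 'eef_rot': array([9.87852627e-06, 9.72889340e-01, 2.31271121e-01, 8.89145048e-06]), 'contact_force': array([ 0.15456526, -0.43160604, -0.40922896]), 'torque': array([ 0.00077677, -0.03481273,  0.0051335 ]), 'grip_force': 0.0, 'opening': 0.9987001768611596}
```

```bash
python3 - <<'E'
import cv2
a=cv2.imread("pics/top1.png")[120:280,100:360];b=cv2.imread("pics/scene1.png")[100:290,150:410]
a=cv2.resize(a,None,fx=3,fy=3,interpolation=cv2.INTER_CUBIC);b=cv2.resize(b,None,fx=3,fy=3,interpolation=cv2.INTER_CUBIC)
cv2.imwrite("pics/a.png",a);cv2.imwrite("pics/b.png",b)
E
```

```text
(no output)
```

View pics/a.png

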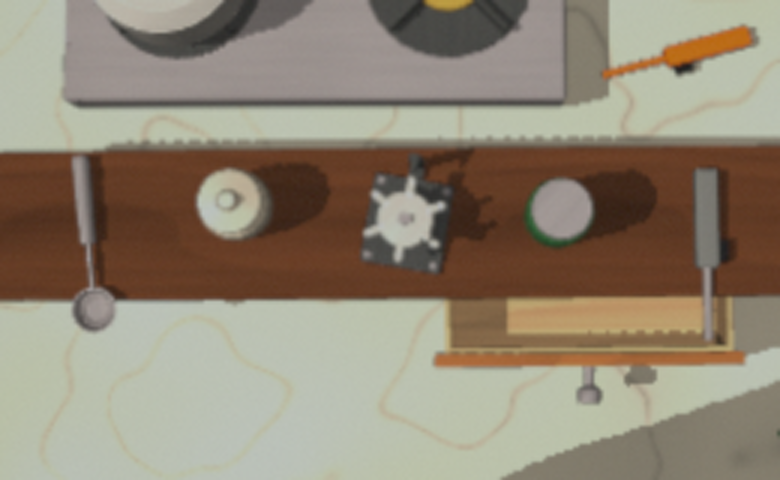

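View pics/b.png

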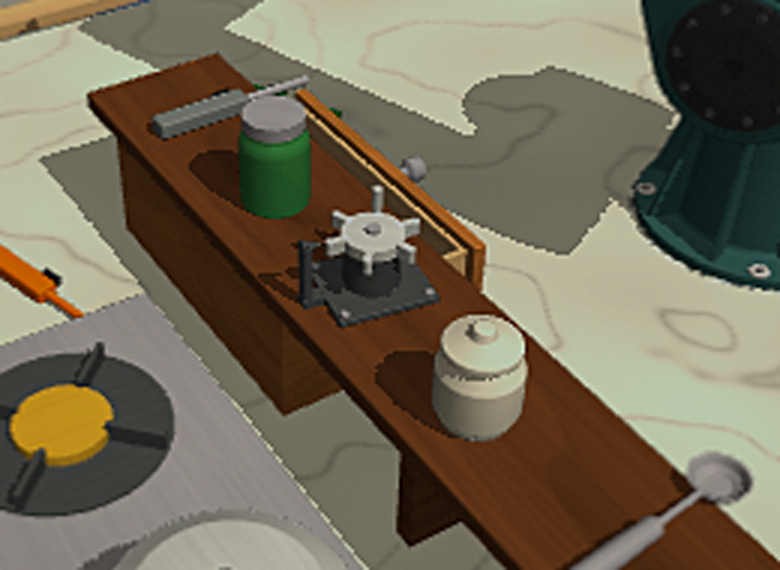

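The top view (crop) shows the wheel at about (405,218), the pointer at (415,165) and the post tooth at lower right, near (435,240). That makes it probably 2 clicks short, with the counter yawed about -10°. The scene view agrees, with the post on the robot/-y side. I'll move to a hover and check from close by.

Emit:
apply_moves:
  rows:
    - [[0.034,0.134,0.07,0,0,-0.017],[0.034,0.134,0.07,0,0,-0.017],[0.034,0.134,0.07,0,0,-0.017],[0.034,0.134,0.07,0,0,-0.017],[0.034,0.134,0.07,0,0,-0.017],[0.034,0.134,0.07,0,0,-0.017],[0.034,0.134,0.07,0,0,-0.017],[0.034,0.134,0.07,0,0,-0.017],[0.034,0.134,0.07,0,0,-0.017],[0.034,0.134,0.07,0,0,-0.017],[0.034,0.134,0.07,0,0,-0.017],[0.034,0.134,0.07,0,0,-0.017]]
  claw: 0.8

```text
clock: 2.0
tcp_pos: [0.3966, -0.3022, 0.4017]
eef_rot: [0.0, 0.996, -0.088, 0.0]
contact_force: [0.1, 0.1, 0.5]
opening: 0.803
grip_force: 0.0
```

Emit:
apply_moves:
  rows:
    - [[0.034,0.134,0,0,0,0],[0.034,0.134,0,0,0,0],[0.034,0.134,0,0,0,0],[0.034,0.134,0,0,0,0],[0.034,0.134,0,0,0,0],[0.034,0.134,0,0,0,0],[0.034,0.134,0,0,0,0],[0.034,0.134,0,0,0,0],[0.034,0.134,0,0,0,0],[0.034,0.134,0,0,0,0],[0.034,0.134,0,0,0,0],[0.034,0.134,0,0,0,0]]

```text
clock: 3.0
tcp_pos: [0.4783, 0.0195, 0.4011]
eef_rot: [-0.0, 0.996, -0.087, 0.0]
contact_force: [1.1, -0.2, 0.3]
opening: 0.801
grip_force: 0.0
```

```bash
python3 - <<'E'
from h import *
zs=dict(wheel_centre=.209,post=.242,pointer=.216,green_jar=.15,pickle_jar=.15)
for c in("wrist","top","scene"):
    im=optics.get_image(c);save(im,c+"2.png")
    for n,z in zs.items():
        for r in models.pinpoint(c,n)[:1]:
            print(c,n,np.round(r["location"],1),round(r["confidence"],2),at_z(im,r["location"],z).round(4))
    if c=="wrist": print(-np.array(im["R"]).T@im["t"])
s=ctrl.read_state();print(s["tcp_pos"],s["eef_rot"],s["opening"],s["joint_positions"],s["clock"])
E
```

```text
wrist wheel_centre [235.8 107.5] 0.97 [0.5596 0.0236 0.209 ]
wrist post [261.4 124.8] 0.87 [ 0.5376 -0.0006  0.242 ]
wrist green_jar [364.9  81.5] 0.98 [ 0.5643 -0.1443  0.15  ]
wrist pickle_jar [101. 121.] 0.68 [0.5766 0.2083 0.15  ]
[0.55457564 0.00664494 0.55318135]
top wheel_centre [239.1 191.7] 0.84 [0.5628 0.0095 0.209 ]
top post [243.7 199.5] 0.51 [ 0.5357 -0.0062  0.242 ]
top pointer [235.1 175.1] 0.75 [0.6157 0.0224 0.216 ]
top green_jar [287.3 193. ] 0.64 [ 0.5633 -0.1494  0.15  ]
top pickle_jar [177.9 188.8] 0.81 [0.5769 0.2175 0.15  ]
scene wheel_centre [271.4 176.3] 0.77 [0.5575 0.0096 0.209 ]
scene post [270.4 162.3] 0.63 [ 0.5495 -0.009   0.242 ]
scene pointer [259.4 183.8] 0.88 [0.6076 0.0277 0.216 ]
scene green_jar [243.4 163.2] 0.78 [ 0.5527 -0.1535  0.15  ]
scene pickle_jar [306.3 236.9] 0.7 [0.5758 0.2021 0.15  ]
[0.47824107 0.01802302 0.40095687] [ 1.12169832e-05  9.96211744e-01 -8.69606815e-02  3.59249622e-05] 0.804139692160441 [-1.10221201e-02 -1.63033616e-01  2.02121915e+00 -2.90186544e-05
  1.28333718e+00  1.73392375e+00] 3.9
```

View pics/wrist2.png

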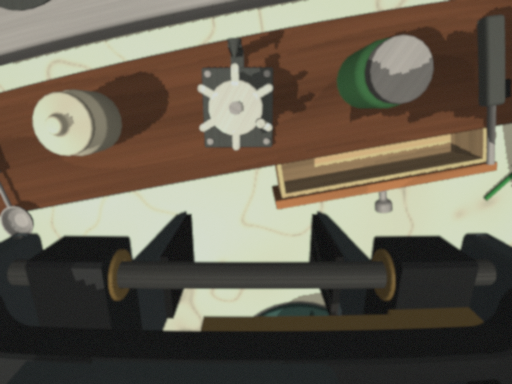

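The wrist view shows the wheel at (236,107), the pointer straight up at (235,50) and the post on the lower-right tooth at (262,124). The post is therefore 120° clockwise of the pointer, so 2 clicks are needed. Next I'll refine the wheel's axis and yaw from the depth image.

```bash
cat >> h.py <<'E'
def cloud(im,u0,u1,v0,v1):
    return np.array([depth_pt(im,(u,v)) for v in range(v0,v1) for u in range(u0,u1)]),[(u,v) for v in range(v0,v1) for u in range(u0,u1)]
E
python3 - <<'E'
from h import *
from scipy.optimize import minimize
im=optics.get_image("wrist")
P,px=cloud(im,185,290,30,160)
br=np.array([im["img"][v,u].min()>130 for u,v in px])
m=(abs(P[:,2]-.216)<.006)&br
Q=P[m][:,:2]; print(m.sum(),np.median(P[m][:,2]))
# gear template fit: maximise overlap of projected template (disc r30 + teeth) vs mask, coordinates via plane z=.216
G=np.array([at_z(im,p,.216)[:2] for p in px])
def tmpl(c,y):
    d=G-c;r=np.hypot(*d.T);a=np.arctan2(d[:,1],d[:,0])-y
    a=(a+np.pi/6)%(np.pi/3)-np.pi/6
    sd=np.minimum(r-.030,np.maximum(abs(r*np.sin(a))-.004,r-.046))
    return 1/(1+np.exp(sd/.0008))
best=min((minimize(lambda p:((tmpl(p[:2],p[2])-br*(abs(P[:,2]-.216)<.03))**2).sum(),[.56,.022,y],method="Nelder-Mead",options=dict(initial_simplex=[[.56,.022,y],[.565,.022,y],[.56,.027,y],[.56,.022,y+.05]])) for y in(-.25,-.17,-.1)),key=lambda r:r.fun)
print(best.x,np.degrees(best.x[2]),best.fun)
s=P[(P[:,2]>.215)&(P[:,2]<.228)&~br]; print(s.mean(0), len(s))
for n in("pointer",):
  print(models.recognise("wrist",n)[:1])
print(at_z(im,(235,67),.216),at_z(im,(235,50),.222))
E
```

```text
2928 0.21624010205380603
[ 0.55927615  0.02418412 -0.17217292] -9.864781676562234 132.8366105163966
[0.61734907 0.01327599 0.21965698] 213
[]
[0.6006077  0.01479727 0.216     ] [0.61614354 0.01151971 0.222     ]
```

Emit:
apply_moves:
  rows:
    - [[0.0035,0.035,-0.079,0,0,0],[0.0035,0.035,-0.079,0,0,0],[0.0035,0.035,-0.079,0,0,0],[0.0035,0.035,-0.079,0,0,0],[0.0035,0.035,-0.079,0,0,0],[0.0035,0.035,-0.079,0,0,0],[0.0035,0.035,-0.079,0,0,0],[0.0035,0.035,-0.079,0,0,0],[0.0035,0.035,-0.079,0,0,0],[0.0035,0.035,-0.079,0,0,0],[0.0035,0.035,-0.079,0,0,0],[0,0,0,0,0,0]]

```text
clock: 5.0
tcp_pos: [0.4846, 0.0956, 0.2246]
eef_rot: [0.0, 0.996, -0.087, -0.002]
contact_force: [-1.4, -0.6, -0.4]
opening: 0.798
grip_force: 0.0
```

```bash
cat >> h.py <<'E'
C=np.array([.5593,.0242]);ya=np.radians(-9.86);ex=np.array([np.cos(ya),np.sin(ya)]);ey=np.array([-ex[1],ex[0]])
def where():
    s=ctrl.read_state();d=s["tcp_pos"][:2]-C
    print("t",round(s["clock"],2),"tcp",s["tcp_pos"].round(4),"X,Y mm",(d@ex*1e3).round(1),(d@ey*1e3).round(1),"F",s["contact_force"].round(1),"op",round(s["opening"],3))
E
python3 - <<'E'
from h import *
im=optics.get_image("wrist");save(im,"wrist3.png");where()
E
```

```text
t 5.05 tcp [0.4852 0.0953 0.2261] X,Y mm -85.2 57.4 F [ 0.4 -0.1  1.1] op 0.799
```

View pics/wrist3.png

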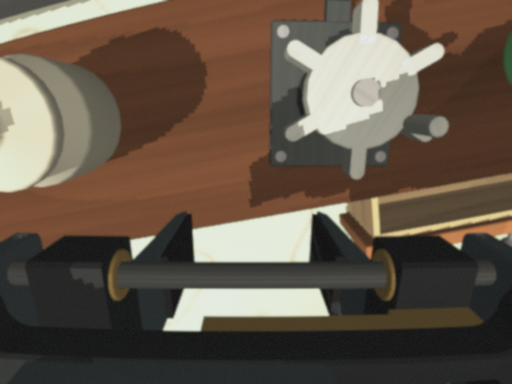

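Emit:
apply_moves:
  rows:
    - [[0.002,0.011,-0.0235,0,0,0],[0.002,0.011,-0.0235,0,0,0],[0.002,0.011,-0.0235,0,0,0],[0.029,-0.005,0,0,0,0],[0.029,-0.005,0,0,0,0],[0.029,-0.005,0,0,0,0],[0.029,-0.005,0,0,0,0],[0.029,-0.005,0,0,0,0],[0.029,-0.005,0,0,0,0],[0,0,0,0,0,0],[0,0,0,0,0,0]]

```text
clock: 5.97
tcp_pos: [0.5221, 0.0956, 0.213]
eef_rot: [0.0, 0.996, -0.087, -0.0]
contact_force: [0.5, -0.7, -0.1]
opening: 0.796
grip_force: 0.0
```

```bash
python3 - <<'E'
from h import *
im=optics.get_image("wrist");save(im,"wrist4.png");where()
E
```

```text
t 6.02 tcp [0.5218 0.0956 0.2129] X,Y mm -49.1 63.9 F [-0.1 -0.9  0. ] op 0.801
```

View pics/wrist4.png

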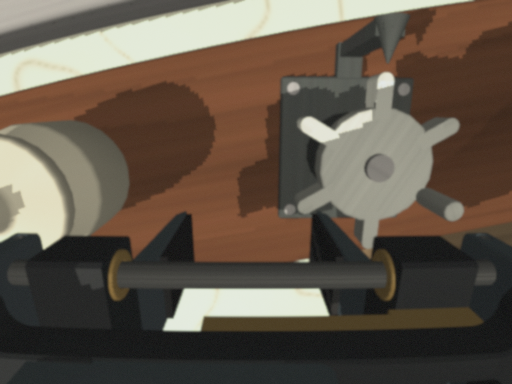

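The finger stands beside the 180° tooth, between the disc and the plank's edge, with no contact. Now the first flick.

Emit:
apply_moves:
  rows:
    - [[-0.0034,-0.0197,0,0,0,0],[-0.0034,-0.0197,0,0,0,0],[-0.0034,-0.0197,0,0,0,0],[-0.0034,-0.0197,0,0,0,0],[-0.0034,-0.0197,0,0,0,0],[-0.0034,-0.0197,0,0,0,0],[-0.0034,-0.0197,0,0,0,0],[-0.0034,-0.0197,0,0,0,0],[-0.0034,-0.0197,0,0,0,0],[0,0,0,0,0,0],[0,0,0,0,0,0]]

```text
clock: 6.93
tcp_pos: [0.5157, 0.0599, 0.213]
eef_rot: [0.0, 0.996, -0.087, -0.0]
contact_force: [-0.8, -0.6, 0.6]
opening: 0.796
grip_force: 0.0
```

```bash
python3 - <<'E'
from h import *
im=optics.get_image("wrist");save(im,"wrist5.png");where()
E
```

```text
t 6.98 tcp [0.5158 0.0601 0.213 ] X,Y mm -49.0 27.9 F [0.1 0.2 0. ] op 0.8
```

View pics/wrist5.png

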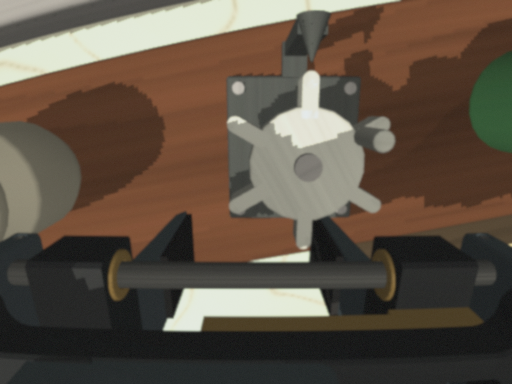

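The post is now on the upper-right tooth at (378,138), one click short of the pointer. I'll draw the finger out, go back, come in again and check.

Emit:
apply_moves:
  rows:
    - [[-0.037,0.0064,0,0,0,0],[-0.037,0.0064,0,0,0,0],[-0.037,0.0064,0,0,0,0],[-0.037,0.0064,0,0,0,0],[0.0077,0.0443,0,0,0,0],[0.0077,0.0443,0,0,0,0],[0.0077,0.0443,0,0,0,0],[0.0077,0.0443,0,0,0,0],[0,0,0,0,0,0]]

```text
clock: 7.73
tcp_pos: [0.4929, 0.1024, 0.2131]
eef_rot: [-0.0, 0.996, -0.086, 0.0]
contact_force: [-1.1, 0.2, -0.6]
opening: 0.803
grip_force: 0.0
```

Emit:
apply_moves:
  rows:
    - [[0.037,-0.0064,0,0,0,0],[0.037,-0.0064,0,0,0,0],[0.037,-0.0064,0,0,0,0],[0.037,-0.0064,0,0,0,0],[0,0,0,0,0,0],[0,0,0,0,0,0]]

```text
clock: 8.23
tcp_pos: [0.5223, 0.0953, 0.2129]
eef_rot: [0.0, 0.996, -0.087, -0.0]
contact_force: [-0.6, 0.1, -0.8]
opening: 0.801
grip_force: 0.0
```

```bash
python3 - <<'E'
from h import *
im=optics.get_image("wrist");save(im,"wrist6.png");where()
r=models.pinpoint("wrist","post")[0];p=at_z(im,r["location"],.242)[:2]-C;print(r["confidence"],np.degrees(np.arctan2(p@ey,p@ex)))
E
```

```text
t 8.28 tcp [0.5219 0.0954 0.2128] X,Y mm -49.0 63.7 F [-0.5  0.1 -0.1] op 0.799
0.6 -61.128940178772666
```

The post reads -61°, so exactly one click is left. Second flick, then draw the finger out.

Emit:
apply_moves:
  rows:
    - [[-0.0034,-0.0197,0,0,0,0],[-0.0034,-0.0197,0,0,0,0],[-0.0034,-0.0197,0,0,0,0],[-0.0034,-0.0197,0,0,0,0],[-0.0034,-0.0197,0,0,0,0],[-0.0034,-0.0197,0,0,0,0],[-0.0034,-0.0197,0,0,0,0],[-0.0034,-0.0197,0,0,0,0],[-0.0034,-0.0197,0,0,0,0],[0,0,0,0,0,0],[0,0,0,0,0,0]]

```text
clock: 9.25
tcp_pos: [0.5158, 0.0599, 0.213]
eef_rot: [0.0, 0.996, -0.087, -0.0]
contact_force: [0.4, -0.3, 0.5]
opening: 0.799
grip_force: 0.0
```

Emit:
apply_moves:
  rows:
    - [[-0.037,0.0064,0,0,0,0],[-0.037,0.0064,0,0,0,0],[-0.037,0.0064,0,0,0,0],[-0.037,0.0064,0,0,0,0],[0,0,0.1,0,0,0],[0,0,0.1,0,0,0],[0,0,0.1,0,0,0],[0,0,0.1,0,0,0],[0,0,0.1,0,0,0],[0,0,0,0,0,0],[0,0,0,0,0,0]]

```text
clock: 10.17
tcp_pos: [0.4861, 0.0655, 0.3138]
eef_rot: [-0.0, 0.996, -0.087, 0.001]
contact_force: [-0.3, -0.4, -1.0]
opening: 0.802
grip_force: 0.0
```

```bash
python3 - <<'E'
from h import *
im=optics.get_image("wrist");save(im,"wrist7.png");where()
r=models.pinpoint("wrist","post")[0];p=at_z(im,r["location"],.242)[:2]-C;print(r["confidence"],np.degrees(np.arctan2(p@ey,p@ex)))
E
```

```text
t 10.22 tcp [0.4857 0.0654 0.3128] X,Y mm -79.6 28.0 F [ 0.2  0.2 -0.6] op 0.799
0.62 -1.1067344632202039
```

View pics/wrist7.png

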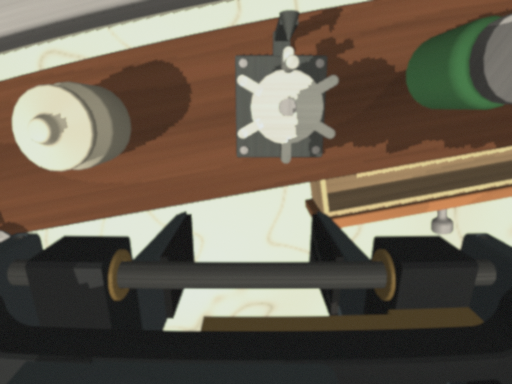

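The post at (291,61) now stands right at the pointer (289,30). The measured angle is -1°, and the gripper is clear of everything.

```bash
python3 -c "
from plant import job_done
print(job_done())"
```

```text
the job is handed in; nothing more can be done
None
```

The whistle counter is back at zero: two flicks brought the post to the pointer (measured at about -1°), the gripper is clear of the wheel and touched nothing else, and the job is handed in (it returned no verdict).

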